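# Turn the rivet tray and stack it over the painted rose

### The arm

A 6-joint arm with a two-finger parallel gripper is mounted at the origin on the work surface. World frame = base frame: x ahead of the robot, y to its left, z up, the work surface at z = 0. Lengths are in mm, angles in rad, forces in N, time in s.
With the tool pointing down it reaches from about 350 to 775 mm from the base axis. Payload 7.3 kg.
Tool frame: the origin (TCP) lies midway between the tips of the shut fingers; the grasp point (between the pads) lies 19 mm behind it (bot.hold_point_z is the distance from the TCP to the grasp point, in mm); z points along the fingers, y is the direction in which the jaws open and shut (so a half turn about z gives the same grasp; the last joint's range is limited). The gripper opens to 92 mm and grips with 3 to 60 N. Pads are 19 mm wide; open, the fingers measure 130 mm over their backs; the gripper's body (75 mm by 190 mm) begins 47 mm behind the grasp point.
Start: joints at [1.2, 0.342, 1.524, -0, 1.275, -0.146], TCP at [117.012, 511.814, 226.741] pointing down, gripper open.
Joint ranges: [-2.53, 2.53], [-0.77, 2.02], [0.04, 2.7], [-1, 4.14], [0.28, 2.66], [-3.11, 3.11]. Speed limits (rad/s): [2.57, 2.57, 3.14, 3.14, 3.14, 3.14].

### API

Orientations are given as [roll, pitch, yaw] about the fixed x, y, z axes, in that order (R = Rz(yaw) Ry(pitch) Rx(roll)).
In Python, from plant import bot gives the robot as it stands.
- The arm moves only by the tool servo_tool, never from a script. Its argument "series" is a list of rows, each a list of 5 numbers: the opening, from 0 (shut) to 1 (fully open), then the shift along the tool's x, y, z each as a share of 50 mm, from -1 to 1, then the turn about the tool's z as a share of 90 degrees, from -1 to 1. In form: [[gripper, tx, ty, tz, spin], ...]. A call has 1 to 20 rows; each row shifts and turns the commanded pose from where the row before left it, along the tool's axes as they then stand; what a row does not reach is not made up. A row lasts 1/8 s, in which the tool goes at most 62.5 mm and 10.7 degrees, less where a joint would pass 70% of its speed; a pose out of reach is approached as far as the arm can. A call with a number of a shift or a turn outside -1 to 1 is refused whole. A call with a gripper value outside its range is refused whole. The fingers move at their own pace and stop on an object; the grip force is fixed at half the most. Time passes only in rows, so rows that do not move let the fingers close. It gives the time, the measured TCP pose, the force and the opening at its end, in the units of the state.
- bot.get_obs(): the state, without advancing time (a new reading comes with each control period).
- bot.capture(name): name is "scene" or "top" or "wrist"; returns the picture (384x512x3 uint8, red, green, blue); there is no depth.
- bot.camera_model(name): a dict with "mtx" (3x3 intrinsics, pixels), "distortion" ([k1, k2, p1, p2, k3] as OpenCV has them; the pictures are not rectified), "world_from_camera" (4x4, takes a point from camera to world coordinates). Camera axes: x right, y up, looking along -z (the intrinsics and any distortion apply to the point x, -y, -z); pixel columns grow to the right and rows downward; lengths in mm; the calibration is good to about 2 mm. A picture is of the moment at which its call begins: read the wrist's pose just before it. camera_model takes no time and is no camera call; for the wrist camera it gives the pose at the moment of the call.
- bot.close_job(): hands the job in, once; it reports no verdict.
Trained networks look in the newest picture that a camera, given by its name, has taken for a name from the list of things; names that differ only in an ending like _2 or _b are one class to them, and where a whole thing is asked for, a point or a joint stands for the part that bears it (a point fixed in the world has none). Each returns a list of dicts, best first, with "p" (0 to 1); they miss things now and then, are a little off and sometimes report something else, mostly with a low value. They report only what shows in the picture. A call takes as long as a camera call. They do not tell look-alikes from the thing itself.
- bot.outline_of(camera, label): "mask" (384x512 bool, what is visible of it).
- bot.pinpoint(camera, label): "point" ([x, y, z] in mm, in the coordinates of the camera as it stood for that picture, good to about 4 mm: a listed point, or the origin of a listed thing).
The state is a dict: "time": time; "joint_positions": joint angles; "dq": joint speeds; "tau": joint torques, N m; "tool_pos": TCP position; "tcp_rot": TCP orientation; "contact_force": force on the tool from outside, world axes, zero at the start; "moment": the same for the moment, N m; "grip_width": finger opening in mm.
Only numpy, scipy, OpenCV 4.12 (cv2) and the standard library are available. Lean on these libraries where they do the work, as an engineer would, in place of code of your own. Each camera call takes 0.05 s, during which the arm holds its last target.

### The job

Lift the grey rivet tray by its orange grip, turn it half round so that its yellow end lies over the blue end of the crate that holds the red steel rose, and set it down gently so that it rests level inside that crate's rim, held up on the white lugs and not nested down onto the rose. Do not touch the rose with the tray, do not shove the rose crate, and leave the other blue crate (with the steel ring) alone.

Things in the scene. Friction and masses are not known exactly. Their poses are not given: they have to be found in the camera images.
- tray_grip (a point): Grasp centre of the orange square grip (30 x 30 mm post, sides along x and y, top 18 mm higher) on the centre axis of the grey rivet tray, 70 mm above its underside. Tray 152 (x) x 110 (y) x 50 mm high, 0.3 to 0.5 kg, on the bench. Axes are the tray's: z up, x to its yellow end. It drops past the lugs of a crate facing the same way and sits on them when turned half round.
- rose_crate: Blue crate with the red rose, loose, 1.8 kg. Origin: centre of underside; z up, x to its yellow end. 194 (x) x 160 (y) mm, rim 75 mm high, opening 186 x 152: 17 to 21 mm play round the tray. White lug tops are 63 mm up: two at the yellow end's corners, one mid other end, 41 mm deep. Tray with x opposite to this x rests on them: underside 63, grip centre 133 mm above this origin.
- rose: Red painted steel rose fixed in the middle of that crate, about 90 mm across, its top about 42 mm above the crate's underside. Origin at its foot on the crate's floor, at the crate's centre, 4 mm above the crate's underside.
- ring_crate: The other blue crate, same size and shape, with a dark steel ring and bar stock in it; not to be used. Origin at the centre of its underside, z up, x towards its yellow end.
Mind the look-alikes: they are no part of the job. Of the things like the part that bears tray_grip, leave any that is brown or turquoise; of the rest the larger one is meant.

How it is judged (in metres and radians):
At the end, for the whole second after the job is handed in: The tray rests at rest on the lugs in the rose crate: axis within 30 mm of the crate's centre, grip centre 133 mm (+-6) above the crate's underside (only a tray turned half round rests there), sides within 17 degrees of the crate's, level within 4 degrees; the rose crate stands flat on the bench (horizontal distance between tray_grip and rose_crate below 0.03 m and z of tray_grip in the frame of rose_crate between 0.127 and 0.139 m and angle between the x axis of tray_grip and the x axis of rose_crate, either way round below 0.3 rad and angle between tray_grip's own z axis and vertical below 0.07 rad and angle between rose_crate's own z axis and vertical below 0.05 rad and height (world z) of rose_crate below 0.01 m and linear speed of tray below 0.02 m/s); the robot touches nothing.
It fails at once if the tray touches the rose (contact force between tray and rose above 0.5 N).
It fails at once if the rose crate is shoved more than 40 mm (distance of rose_crate from where it was at the start of the episode above 0.04 m).
It fails at once if the other blue crate is moved more than 30 mm (distance of ring_crate from where it was at the start of the episode above 0.03 m).
It fails at once if the tray is dropped into the rose crate (faster than 0.7 m/s close above the lugs, a fall of about 25 mm) (horizontal distance between tray_grip and rose_crate below 0.04 m and z of tray_grip in the frame of rose_crate below 0.163 m and linear speed of tray above 0.7 m/s).
It also fails if it takes over 38 s, if anything falls off the work surface, if the arm or the gripper's body presses on something with over 40 N, if the wrist force passes 120 N, or if a joint passes its speed limit or range.

## Working session

There is one attempt and no reset: what is moved stays moved. The work goes in short steps, Python scripts to look and compute and a tool call to move; the robot and the scene stay as the last step left them, time stands still between calls to the robot, and variables do not carry over. Pictures are saved under pics/ and viewed, and the job is handed in when it is done.

Besides the shell and the picture viewer there is one more tool, called after ">>>" in YAML: its name, and indented under it one key for each argument. servo_tool: Moves the arm, as the interface text tells. Shift numbers are shares of 50 mm and turn numbers shares of 90 degrees, none past 1 either way. Its arguments: {"type":"object","properties":{"series":{"type":"array"}},"required":["series"]}

```bash
mkdir -p pics; ls
cat > h.py <<'E'
import numpy as np,cv2
from plant import bot
def snap(cam,name):
    im=bot.capture(cam); cv2.imwrite(f'pics/{name}.png',im[:,:,::-1]); return im
def w(cam,p,M=None):
    M=bot.camera_model(cam)['world_from_camera'] if M is None else M
    return (np.array(M)@np.r_[p,1])[:3]
def ray(cam,uv,z):
    m=bot.camera_model(cam);M=np.array(m['world_from_camera'])
    n=cv2.undistortPoints(np.array([[uv]],float),np.array(m['mtx']),np.array(m['distortion']))[0,0]
    d=M[:3,:3]@np.array([n[0],-n[1],-1]);o=M[:3,3]
    return o+d*(z-o[2])/d[2]
E
python3 - <<'E'
from h import *
np.set_printoptions(precision=1,suppress=True)
for c in ['scene','top']:
    snap(c,c+'0')
    for l in ['tray_grip','rose_crate','rose','ring_crate']:
        for r in bot.pinpoint(c,l): print(c,l,round(r['p'],2),w(c,r['point']))
o=bot.get_obs();print(o['time'],o['tool_pos'],o['tcp_rot'],o['grip_width'],o['contact_force'])
E
```

```text
pics
scene tray_grip 0.9 [393.8  39.1  48. ]
scene tray_grip 0.85 [338.9 461.3  47. ]
scene tray_grip 0.75 [ 367.1 -449.1   66.7]
scene tray_grip 0.62 [569.9  -3.4  68.9]
scene rose_crate 0.7 [547.5 289.    1.5]
scene rose_crate 0.52 [566.4  -3.3  68.2]
scene rose 0.78 [548.4 292.9   0.4]
scene ring_crate 0.76 [ 560.3 -278.9   -2.2]
top tray_grip 0.75 [ 373.  -450.9   68.6]
top tray_grip 0.7 [570.4  -5.1  68.4]
top tray_grip 0.63 [392.3  37.3  48.5]
top tray_grip 0.55 [334.9 455.1  55.2]
top rose_crate 0.8 [545.6 287.6   0.4]
top rose 0.62 [542.8 292.9   8.1]
top ring_crate 0.63 [ 560.  -273.9    1.8]
0.5 [117.  511.8 226.7] [ 3.1 -0.   2.9] 91.4434927112552 [-0.3  0.9  0. ]
```

View pics/top0.png

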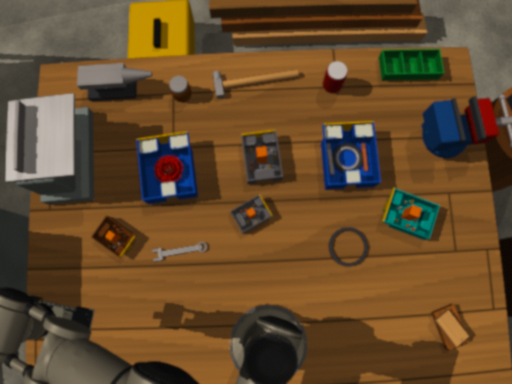

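View pics/scene0.png

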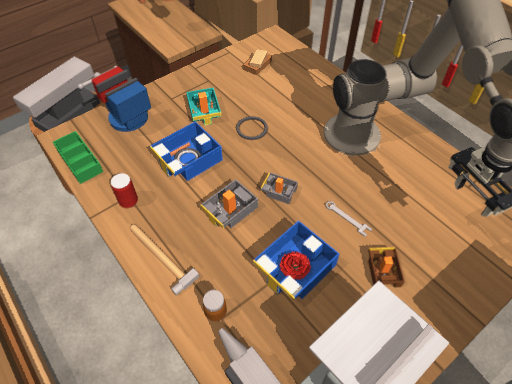

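```bash
python3 - <<'E'
import cv2,numpy as np
im=cv2.imread('pics/top0.png')
a=cv2.resize(im[118:212,125:215],None,fx=4.4,fy=4.4,interpolation=cv2.INTER_CUBIC)
b=cv2.resize(im[118:212,225:300],None,fx=4.4,fy=4.4,interpolation=cv2.INTER_CUBIC)
cv2.imwrite('pics/crop0.png',np.hstack([a,b]))
E
python3 - <<'E'
from h import *
np.set_printoptions(precision=1,suppress=True)
for c in ['top','scene']:
  for l in ['rose_crate','tray_grip']:
    for r in bot.outline_of(c,l):
        m=r['mask'].astype('uint8'); 
        rc=cv2.minAreaRect(cv2.findNonZero(m)); 
        print(c,l,round(r['p'],2),rc)
        if c=='top':
            z=75 if l=='rose_crate' else 50
            P=np.array([ray('top',p,z)[:2] for p in cv2.boxPoints(rc)]);print(P.mean(0),[ (np.linalg.norm(e),np.degrees(np.arctan2(e[1],e[0]))) for e in np.diff(P,axis=0)])
E
```

```text
top rose_crate 0.56 ((166.09329223632812, 167.35092163085938), (68.0069808959961, 57.73837661743164), 82.23483276367188)
[537.9 285.1] [(np.float64(178.75218653286404), np.float64(-84.81127231706674)), (np.float64(213.33475483641934), np.float64(-173.2480140612158)), (np.float64(172.69194039424465), np.float64(95.4238253946424))]
top tray_grip 0.8 ((260.7648620605469, 156.03067016601562), (51.47698974609375, 37.637699127197266), 82.56858825683594)
[566.5  -3.4] [(np.float64(117.51636419835818), np.float64(-84.73554699951077)), (np.float64(164.60423362987532), np.float64(-175.93310195925324)), (np.float64(114.52452999931027), np.float64(95.08934114242525))]
top tray_grip 0.67 ((113.74610137939453, 236.5647735595703), (39.7238655090332, 28.456966400146484), 33.17851257324219)
[335.5 450.4] [(np.float64(85.36794435566131), np.float64(-33.618167187801575)), (np.float64(125.10448026178625), np.float64(-124.03058069216047)), (np.float64(84.07611031383114), np.float64(145.8586631053797))]
top tray_grip 0.64 ((409.6027526855469, 213.72601318359375), (54.541175842285156, 40.496238708496094), 
[... 486 characters left out ...]
2247343816247)), (np.float64(104.10734175278006), np.float64(117.92115308665576))]
scene rose_crate 0.74 ((296.1415710449219, 261.95233154296875), (61.619693756103516, 74.17112731933594), 48.17982482910156)
scene tray_grip 0.94 ((230.05447387695312, 205.34852600097656), (37.231483459472656, 52.052650451660156), 53.47114562988281)
scene tray_grip 0.84 ((204.22752380371094, 106.98595428466797), (37.25172424316406, 29.831361770629883), 77.00537872314453)
scene tray_grip 0.74 ((278.7935791015625, 187.5308380126953), (33.137943267822266, 23.61078453063965), 21.250505447387695)
scene tray_grip 0.58 ((385.0160217285156, 267.5880126953125), (42.84307098388672, 31.304956436157227), 79.69515228271484)
```

View pics/crop0.png

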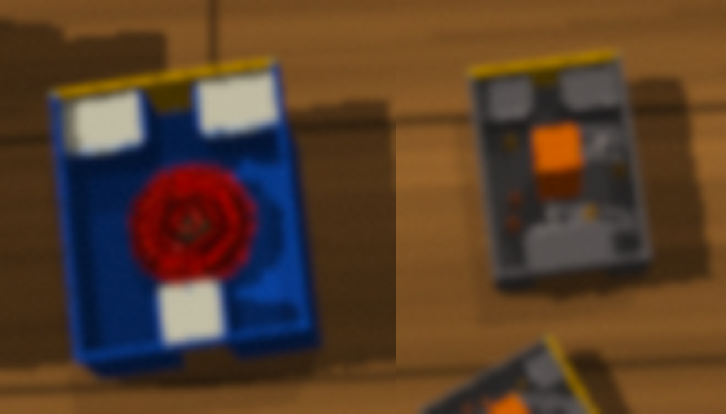

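The top view shows the grey tray (260,155 px, yellow end up, the larger grey one) and the rose crate (167,167 px, yellow end up). The small grey tray is the look-alike. I'll measure yaw from the rim corners.

Run:
```python
from h import *
np.set_printoptions(precision=1,suppress=True)
for n,C,x0,u0,z in [('crate',[(52,95),(275,61),(318,340),(78,358)],0,125,75),('tray',[(470,71),(617,54),(650,268),(497,280)],396,225,50)]:
    P=np.array([ray('top',(u0+(x-x0)/4.4-.4,118+y/4.4-.4),z)[:2] for x,y in C])
    print(n,P,P.mean(0)); 
    for i in range(4):
        e=P[(i+1)%4]-P[i]; print(np.linalg.norm(e),np.degrees(np.arctan2(e[1],e[0])))
o=bot.get_obs();print(o['tcp_rot'])
```

```text
crate [[630.  377. ]
 [646.9 219.5]
 [447.3 192.1]
 [441.9 356.3]] [541.5 286.2]
158.43358642066573 -83.85348029312513
201.4762686252788 -172.21136560072836
164.2882348483516 91.88259757511412
189.17893284702896 6.259688059571831
tray [[640.1  53.5]
 [648.1 -51.1]
 [491.6 -65.9]
 [487.7  40.2]] [566.9  -5.8]
104.91468107392348 -85.61528140255629
157.1879539141183 -174.61579798364764
106.17556066138798 92.07779665070332
152.89823646358514 4.971956526679066
[3.1 0.  2.9]
```

>>> servo_tool:
  series:
    - [1,0,0,0,0.114]
    - [1,0,0,0,0.114]
    - [1,0,0,0,0.114]
    - [1,0,0,0,0.114]
    - [1,0,0,0,0.114]
    - [1,0,0,0,0.114]
    - [1,0,0,0,0.114]
    - [1,-0.85,0.62,0,0]
    - [1,-0.85,0.62,0,0]
    - [1,-0.85,0.62,0,0]
    - [1,-0.85,0.62,0,0]
    - [1,-0.85,0.62,0,0]
    - [1,-0.85,0.62,0,0]
    - [1,-0.85,0.62,0,0]
    - [1,-0.85,0.62,0,0]
    - [1,-0.85,0.62,0,0]
    - [1,-0.85,0.62,0,0]
    - [1,-0.85,0.62,0,0]
    - [1,-0.85,0.62,0,0]
    - [1,-0.85,0.62,0,0]

```text
time: 3.2
tool_pos: [570.3, -2.6, 226.8]
tcp_rot: [3.141, -0.0, 1.663]
contact_force: [-0.8, 0.0, 0.3]
grip_width: 91.5
```

Run:
```python
from h import *
np.set_printoptions(precision=1,suppress=True)
snap('wrist','w1')
for r in bot.pinpoint('wrist','tray_grip'): print(round(r['p'],2),w('wrist',r['point']))
print(bot.get_obs()['tool_pos'],bot.get_obs()['time'])
```

```text
0.77 [393.8  31.5  48.6]
0.75 [568.1  -7.3  67.9]
[571.8  -5.1 225.9] 3.3
```

View pics/w1.png

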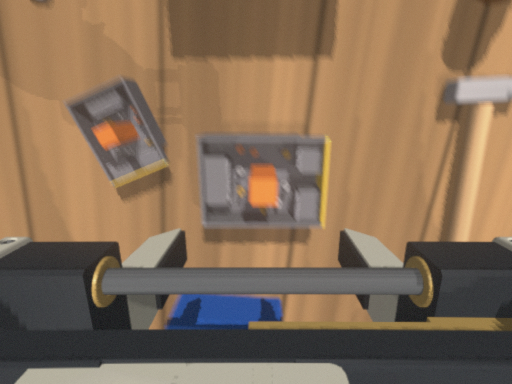

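The wrist picture shows the tray (corners about 198,136 / 330,136 / 326,227 / 203,227) square to the jaws, with its grip at 263,186. I'll check that against the rim.

Run:
```python
from h import *
np.set_printoptions(precision=1,suppress=True)
P=np.array([ray('wrist',p,50)[:2] for p in [(198,135),(330,135),(326,228),(202,227)]]);print(P,P.mean(0))
for i in range(4):
    e=P[(i+1)%4]-P[i]; print(np.linalg.norm(e),np.degrees(np.arctan2(e[1],e[0])))
print(ray('wrist',(262.5,165),88),ray('wrist',(262.5,206),88),ray('wrist',(262.5,186),80))
im=cv2.imread('pics/w1.png')[120:240,185:345];cv2.imwrite('pics/w1c.png',cv2.resize(im,None,fx=4.5,fy=4.5,interpolation=2))
```

```text
[[495.9  37.8]
 [644.9  51. ]
 [657.7 -62.1]
 [503.6 -74.4]] [575.5 -11.9]
149.5336656873044 5.075532483527394
113.82243870350239 -83.51497103688477
154.5795079998552 -175.4487153591883
112.3959543002795 93.93379142554483
[571.   17.1  88. ] [575.  -27.5  88. ] [573.2  -7.4  80. ]
```

View pics/w1c.png

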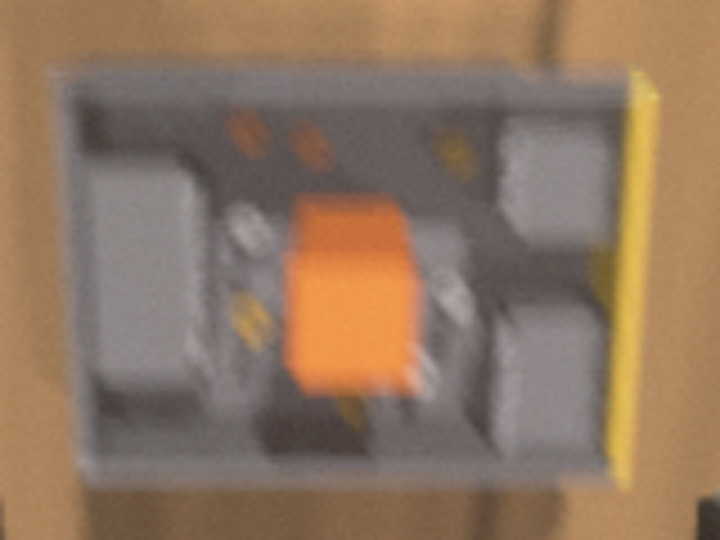

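Run:
```python
from h import *
np.set_printoptions(precision=1,suppress=True)
print(ray('wrist',(263,192),88),ray('wrist',(249,178),88),ray('wrist',(278,178),88))
o=bot.get_obs();print(o['tool_pos'],o['tcp_rot'])
```

```text
[574.1 -11.8  88. ] [558.1   2.1  88. ] [588.4   4.8  88. ]
[571.8  -5.1 225.9] [3.1 0.  1.7]
```

>>> servo_tool:
  series:
    - [1,-0.06,0,0.6,0]
    - [1,0,0,0.9,0]
    - [1,0,0,0.9,0]
    - [1,0,0,0.5,0]
    - [1,0,0,0.3,0]
    - [1,0,0,0.2,0]
    - [1,0,0,0,0]
    - [0,0,0,0,0]
    - [0,0,0,0,0]
    - [0,0,0,0,0]
    - [0,0,0,0,0]
    - [0,0,0,0,0]
    - [0,0,0,0,0]

```text
time: 4.92
tool_pos: [569.6, -4.1, 56.7]
tcp_rot: [-3.142, -0.0, 1.663]
contact_force: [0.3, 0.1, 0.6]
grip_width: 36.4
```

>>> servo_tool:
  series:
    - [0,0,0,0,0]
    - [0,0,0,0,0]
    - [0,0,0,0,0]
    - [0,0,0,0,0]

```text
time: 5.42
tool_pos: [569.5, -4.1, 56.7]
tcp_rot: [-3.141, -0.0, 1.663]
contact_force: [-0.1, -0.1, -0.8]
grip_width: 30.1
```

Run:
```python
from h import *
np.set_printoptions(precision=2,suppress=True)
snap('wrist','w2')
for i in range(3):
    bot.capture('top');o=bot.get_obs();print(o['time'],o['tool_pos'],o['tcp_rot'],o['grip_width'],o['contact_force'])
```

```text
5.525 [569.5   -4.07  56.68] [-3.14 -0.    1.66] 29.737804408676322 [-0.55  0.24 -0.3 ]
5.575 [569.51  -4.08  56.66] [-3.14 -0.    1.66] 29.73715391769525 [-0.84  0.54  0.2 ]
5.625 [569.5   -4.1   56.66] [-3.14 -0.    1.66] 29.596438104750177 [-0.15 -0.61 -0.69]
```

View pics/w2.png

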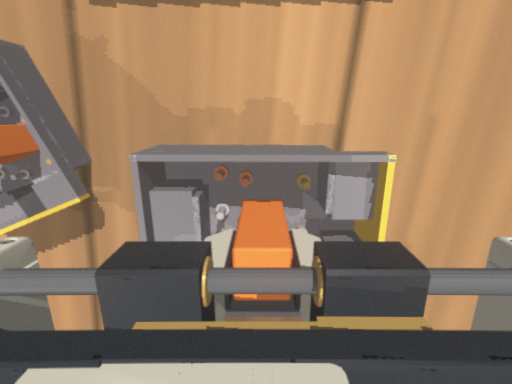

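>>> servo_tool:
  series:
    - [0,0,0,-0.2,0]
    - [0,0,0,-0.5,0]
    - [0,0,0,-0.6,0]
    - [0,0,0,-0.6,0]
    - [0,0,0,-0.4,0]
    - [0,0,0,-0.2,0]
    - [0,0,0,0,0]

```text
time: 6.5
tool_pos: [569.7, -4.0, 182.0]
tcp_rot: [3.141, 0.0, 1.663]
contact_force: [-0.2, -0.2, -5.4]
grip_width: 30.0
```

Run:
```python
from h import *
np.set_printoptions(precision=2,suppress=True)
snap('wrist','w3')
o=bot.get_obs();print(o['time'],o['tool_pos'],o['tcp_rot'],o['grip_width'],o['contact_force'])
```

```text
6.55 [569.23  -4.   181.14] [-3.14 -0.    1.66] 29.687388763502756 [ 0.14  0.19 -4.71]
```

View pics/w3.png

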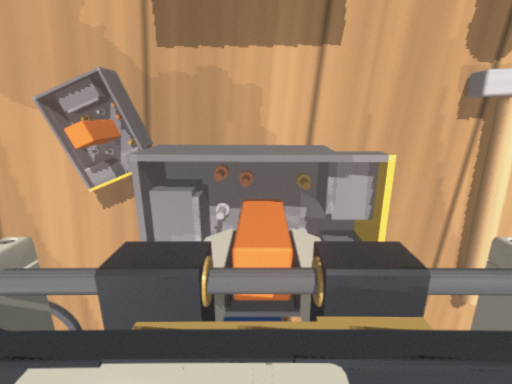

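The tray is lifted and level, with about 5 N on the wrist. Next I translate over the crate.

>>> servo_tool:
  series:
    - [0,0.4,0,0,0]
    - [0,0.7,0.01,0,0]
    - [0,0.8,0.01,0,0]
    - [0,0.8,0.01,0,0]
    - [0,0.8,0.01,0,0]
    - [0,0.8,0.01,0,0]
    - [0,0.7,0.01,0,0]
    - [0,0.5,0.01,0,0]
    - [0,0.3,0,0,0]
    - [0,0.09,0,0,0]
    - [0,0,0,0,0]

```text
time: 7.92
tool_pos: [545.8, 289.2, 181.4]
tcp_rot: [-3.141, 0.0, 1.663]
contact_force: [0.2, 0.5, -5.6]
grip_width: 29.8
```

>>> servo_tool:
  series:
    - [0,0,0,0,-0.06]
    - [0,0,0,0,-0.1]
    - [0,0,0,0,-0.115]
    - [0,0,0,0,-0.115]
    - [0,0,0,0,-0.115]
    - [0,0,0,0,-0.115]
    - [0,0,0,0,-0.115]
    - [0,0,0,0,-0.115]
    - [0,0,0,0,-0.115]
    - [0,0,0,0,-0.115]
    - [0,0,0,0,-0.115]
    - [0,0,0,0,-0.115]
    - [0,0,0,0,-0.115]
    - [0,0,0,0,-0.115]
    - [0,0,0,0,-0.115]
    - [0,0,0,0,-0.115]
    - [0,0,0,0,-0.115]
    - [0,0,0,0,-0.1]
    - [0,0,0,0,-0.04]
    - [0,0,0,0,0]

```text
time: 10.42
tool_pos: [546.2, 288.4, 181.8]
tcp_rot: [3.142, -0.0, -1.441]
contact_force: [0.6, -0.3, -5.0]
grip_width: 30.0
```

Run:
```python
from h import *
np.set_printoptions(precision=2,suppress=True)
snap('wrist','w4');snap('top','top4');snap('scene','scene4')
o=bot.get_obs();print(o['time'],o['tool_pos'],o['tcp_rot'],o['joint_positions'],o['grip_width'],o['contact_force'])
for c in ['top','scene']:
  for l in ['tray_grip','rose_crate']:
    for r in bot.pinpoint(c,l): print(c,l,round(r['p'],2),w(c,r['point']))
im=[cv2.imread(f'pics/{n}4.png') for n in ['wrist' if 0 else 'w','top']]
cv2.imwrite('pics/top4c.png',cv2.resize(im[1][100:230,100:270],None,fx=4.4,fy=4.4,interpolation=2))
```

```text
10.575 [546.04 288.94 181.77] [-3.14 -0.   -1.44] [ 0.36  0.55  1.32 -0.    1.27 -2.91] 29.71573479085732 [-0.36  0.36 -4.49]
top tray_grip 0.96 [ 372.01 -450.3    67.34]
top tray_grip 0.91 [335.1  454.6   53.55]
top tray_grip 0.84 [545.38 293.11 198.34]
top tray_grip 0.74 [391.94  33.19  52.14]
top rose_crate 0.9 [546.79 285.33   2.39]
scene tray_grip 0.94 [339.71 459.79  51.17]
scene tray_grip 0.93 [391.74  35.2   46.86]
scene tray_grip 0.83 [ 366.77 -447.65   66.08]
scene tray_grip 0.77 [547.2  290.61 194.19]
scene rose_crate 0.66 [543.65 290.32  -0.26]
```

View pics/w4.png

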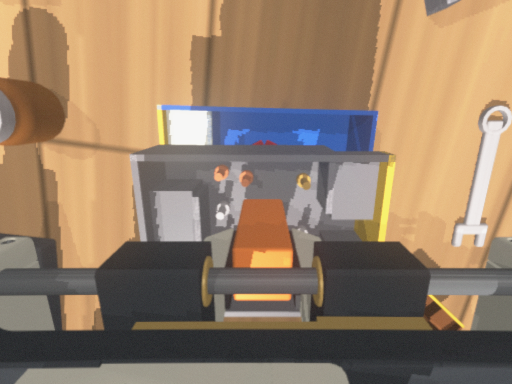

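View pics/top4c.png

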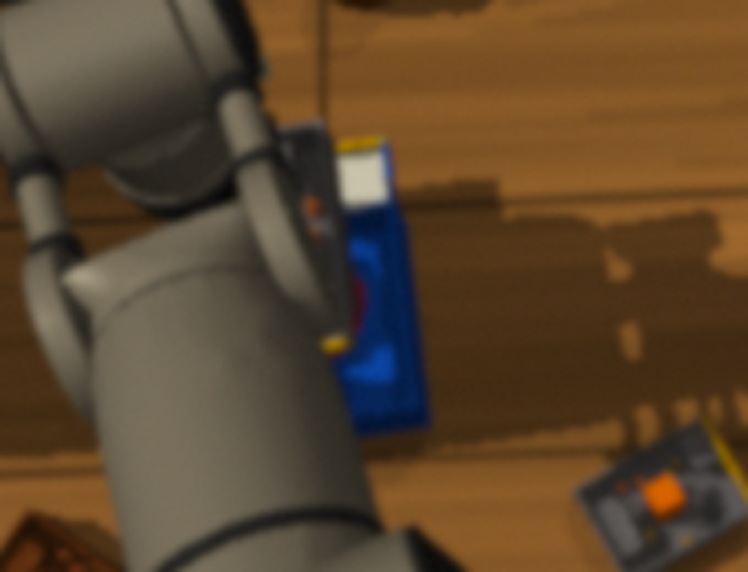

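View pics/scene4.png

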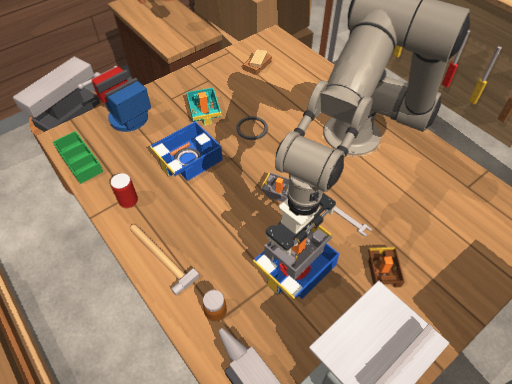

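The wrist picture shows the crate's far rim from (158,107) to (376,112) and the tray's yellow end at right (388,200), opposite the crate's yellow end. I'll check the crate centre from these corners.

Run:
```python
from h import *
np.set_printoptions(precision=2,suppress=True)
a=ray('wrist',(158,107),75);b=ray('wrist',(376,111),75)
e=a-b;L=np.linalg.norm(e);th=np.arctan2(e[1],e[0]);print(a,b,L,np.degrees(th))
for s in (1,-1): print((a+b)/2+s*80*np.array([-np.sin(th),np.cos(th),0]))
im=cv2.imread('pics/w4.png')[90:220,120:410];cv2.imwrite('pics/w4c.png',cv2.resize(im,None,fx=2.7,fy=2.7,interpolation=2))
o=bot.get_obs();print(o['tool_pos'],o['tcp_rot'])
```

```text
[647.05 220.87  75.  ] [457.77 199.18  75.  ] 190.51275121523872 6.535968535544458
[543.31 289.51  75.  ]
[561.52 130.55  75.  ]
[545.91 289.39 181.73] [-3.14  0.   -1.44]
```

View pics/w4c.png

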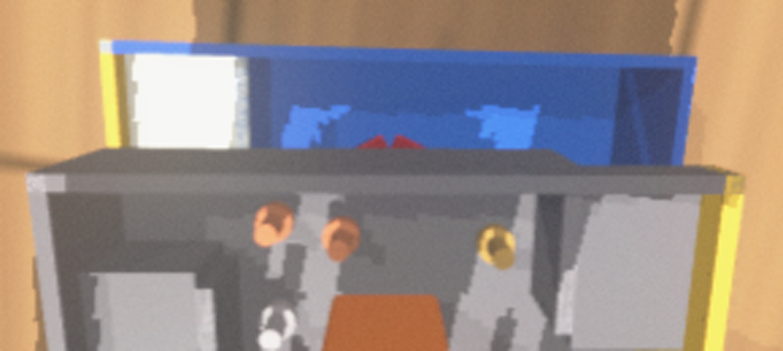

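>>> servo_tool:
  series:
    - [0,0,-0.02,0.2,0]
    - [0,0,0,0.25,0]
    - [0,0,0,0.25,0]
    - [0,0,0,0.2,0]
    - [0,0,0,0.1,0]
    - [0,0,0,0.08,0]
    - [0,0,0,0.04,0]
    - [0,0,0,0,0]

```text
time: 11.78
tool_pos: [547.0, 289.6, 125.9]
tcp_rot: [-3.141, 0.0, -1.439]
contact_force: [-0.8, -0.4, -5.0]
grip_width: 29.9
```

>>> servo_tool:
  series:
    - [0,0,0,0.03,0]
    - [0,0,0,0.02,0]
    - [0,0,0,0.02,0]
    - [0,0,0,0,0]

```text
time: 12.28
tool_pos: [546.8, 289.6, 122.2]
tcp_rot: [3.141, 0.0, -1.439]
contact_force: [0.3, 0.6, -5.0]
grip_width: 29.4
```

Run:
```python
from h import *
np.set_printoptions(precision=2,suppress=True)
snap('wrist','w5');snap('scene','scene5')
o=bot.get_obs();print(o['time'],o['tool_pos'],o['tcp_rot'],o['grip_width'],o['contact_force'],o['moment'])
im=cv2.imread('pics/scene5.png')[190:310,230:370]
cv2.imwrite('pics/both5.png',np.hstack([cv2.resize(im,None,fx=3.2,fy=3.2,interpolation=2)[:384],cv2.resize(cv2.imread('pics/w5.png')[80:240,110:410],(345,184))[:0] if 0 else np.zeros((384,1,3),'uint8')]))
```

```text
12.375 [546.88 289.64 122.26] [-3.14  0.   -1.44] 29.968776775930255 [-0.1   0.3  -5.31] [ 0.03  0.21 -0.01]
```

View pics/both5.png

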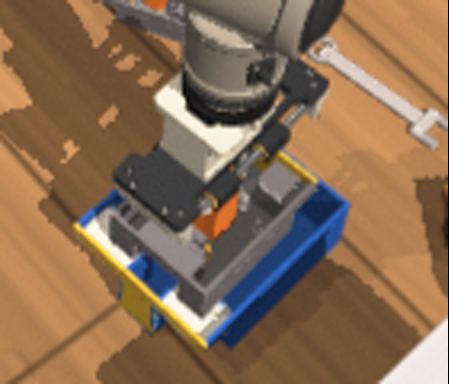

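View pics/w5.png

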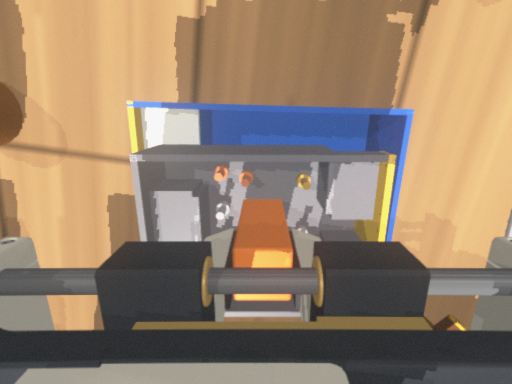

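Run:
```python
from h import *
np.set_printoptions(precision=2,suppress=True)
for n,a,b,z,h in [('crate',(128,103),(411,110),75,80),('tray',(133,156),(395,157),115.5,55)]:
    a=ray('wrist',a,z);b=ray('wrist',b,z);e=a-b;th=np.arctan2(e[1],e[0])
    print(n,a,b,np.linalg.norm(e),np.degrees(th),(a+b)/2+h*np.array([-np.sin(th),np.cos(th),0]))
```

```text
crate [647.66 219.16  75.  ] [457.89 198.49  75.  ] 190.88645153878576 6.214602029358393 [544.11 288.36  75.  ]
tray [627.14 246.14 115.5 ] [479.34 227.04 115.5 ] 149.02775650226164 7.364807453171183 [546.19 291.14 115.5 ]
```

>>> servo_tool:
  series:
    - [0,0.035,0.045,0,0]
    - [0,0,0,0.02,0]
    - [0,0,0,0.02,0]
    - [0,0,0,0.02,0]
    - [0,0,0,0,0]

```text
time: 13.0
tool_pos: [544.9, 287.6, 119.7]
tcp_rot: [-3.141, 0.0, -1.439]
contact_force: [-2.4, -2.3, -0.1]
grip_width: 29.8
```

The wrist load dropped to about zero at the expected height (119.7), so the lugs are carrying the tray. Releasing.

>>> servo_tool:
  series:
    - [0,0,0,0,0]
    - [0.5,0,0,0,0]
    - [0.6,0,0,0,0]
    - [0.7,0,0,0,0]
    - [0.8,0,0,0,0]
    - [0.8,0,0,0,0]
    - [0.8,0,0,0,0]

```text
time: 13.88
tool_pos: [544.9, 287.6, 119.2]
tcp_rot: [-3.142, 0.0, -1.439]
contact_force: [-0.4, -0.1, -0.1]
grip_width: 73.1
```

>>> servo_tool:
  series:
    - [0.8,0,0,-0.2,0]
    - [0.8,0,0,-0.4,0]
    - [0.8,0,0,-0.8,0]
    - [0.8,0,0,-0.8,0]
    - [0.8,0,0,-0.6,0]
    - [0.8,0,0,0,0]
    - [0.8,0,0,0,0]

```text
time: 14.75
tool_pos: [544.4, 287.4, 258.5]
tcp_rot: [3.14, -0.0, -1.439]
contact_force: [-1.3, 0.1, 0.3]
grip_width: 73.6
```

Run:
```python
from h import *
np.set_printoptions(precision=2,suppress=True)
snap('wrist','w6');snap('scene','scene6');snap('top','top6')
o=bot.get_obs();print(o['time'],o['tool_pos'],o['grip_width'],o['contact_force'])
for c in ['wrist','scene']:
  for l in ['tray_grip','rose_crate']:
    for r in bot.pinpoint(c,l): print(c,l,round(r['p'],2),w(c,r['point']))
im=cv2.imread('pics/scene6.png')[190:310,230:370]
cv2.imwrite('pics/s6.png',cv2.resize(im,None,fx=4,fy=4,interpolation=2))
```

```text
14.9 [544.35 287.38 257.82] 73.31973416224454 [ 0.14  0.49 -0.61]
wrist tray_grip 0.73 [544.67 287.38 134.53]
scene tray_grip 0.94 [395.55  35.65  45.15]
scene tray_grip 0.88 [338.02 459.71  47.46]
scene tray_grip 0.85 [542.12 291.36 132.05]
scene tray_grip 0.61 [ 365.99 -451.86   66.76]
scene rose_crate 0.88 [544.1  288.32   1.51]
```

View pics/s6.png

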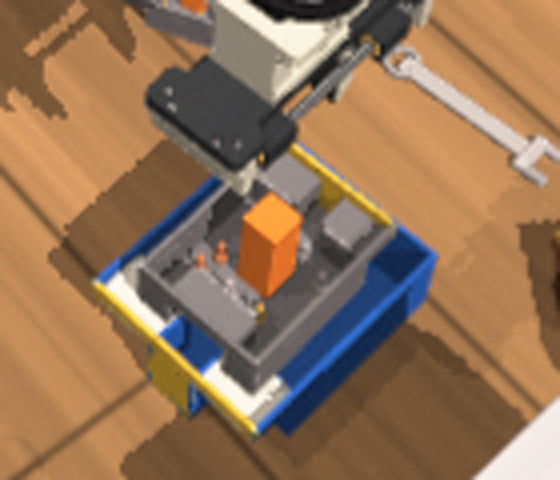

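View pics/w6.png

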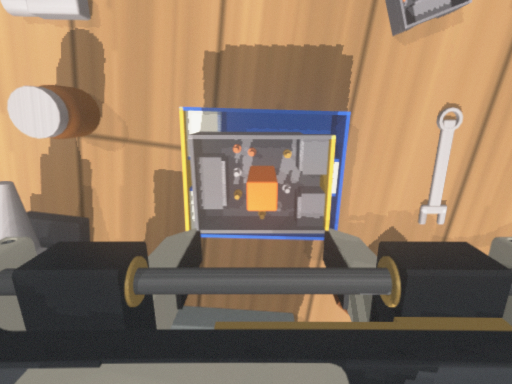

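The tray sits level in the crate with its yellow end opposite the crate's, its grip is about 133 mm up, and the gripper is clear.

```bash
python3 -c "
from plant import bot
print(bot.close_job())"
```

```text
the job is handed in; nothing more can be done
None
```

I lifted the larger grey tray by its orange grip, turned it 182° to match the crate, and lowered it onto the white lugs of the rose crate. I then released it, backed the gripper well clear, and handed the job in about 15 s into the 38 s limit. The hand-in gives no verdict.

- **Position:** the networks put the grip at (545, 287, 134.5) from the wrist camera and (542, 291, 132) from the scene camera. They put the crate's underside centre at (544, 288, 1.5). That is roughly 1–4 mm off centre, with the grip 131–133 mm above the underside.
- **Angle:** before release, the tray and crate edges agreed within about 1°.
- **Resting on the lugs:** at touchdown the wrist load fell from about 5 N to about 0 at a tool height of 119.7 mm. That is the height expected for lugs 63 mm up.
- **Level and clear:** the last pictures show the tray level and its yellow end opposite the crate's. The robot touches nothing there.
- **Rose and other crate:** I saw no sign of the tray touching the rose or of the rose crate being pushed. The arm did not go near the ring crate.

**Disagreement:** the first wrist picture put the tray about 4–7 mm off in y from the other estimates, because the arm was still settling when I took it. I relied on the other estimates, and the grasp held.

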